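# Press home the studs round a clock rim

### The job

Five push studs stand proud in a row round the rim of the desk clock lying on the bench. With your fingertips trace along the row, starting at the stud beside the crown and going from each stud to the next, and press every one lightly all the way home; from the first stud to the last keep the fingertips over the clock and within about 5 cm above its rim. Do not touch the glass, do not shift, tip or lift the clock, and leave the things around it where they are.

Things in the scene. Friction and masses are not known exactly. Their poses are not given: they have to be found in the camera images.
- clock: round aluminium desk clock head lying loose on the 2 mm thick green pad, dial up, about 0.9 kg: 128 mm across, 30 mm high to the top of its flat rim (29 to 64 mm from the centre); origin at the centre of its underside, z up. A knurled crown (14 mm thick, 15 mm up) sticks out of the side along +x to 75 mm. Five studs on the rim, from near the crown anticlockwise seen from above; the rest of the rim has none
- glass: clear flat glass over the dial, 58 mm across, origin on the clock's axis at the glass's underside; its top lies 26.4 mm above the clock's underside, 3.6 mm below the rim; not to be touched
- stud1 (a joint): how far the first (beside the crown) stud is pressed down, m: 0 = fully proud, 0.0045 = fully home; it starts somewhere from 0 to 0.001, slides with about 3 N of friction and stays where it is left
- stud1_top (a point): centre of the top of the first (beside the crown) stud, on the rim 52 mm from the clock's centre, 30 degrees anticlockwise (from above) from the clock's +x: a steel push stud 12 mm across with a tapered head; its top stands 10 mm above the rim when fully proud and 5.5 mm above it when home (the point moves with the stud). The head itself is sprung on the stud: it gives up to 2.5 mm under the finger (6 N per mm) and springs back
- stud2 (a joint): how far the second stud is pressed down, m: 0 = fully proud, 0.0045 = fully home; it starts somewhere from 0 to 0.001, slides with about 3 N of friction and stays where it is left
- stud2_top (a point): centre of the top of the second stud, on the rim 52 mm from the clock's centre, 80 degrees anticlockwise (from above) from the clock's +x: a steel push stud 12 mm across with a tapered head; its top stands 10 mm above the rim when fully proud and 5.5 mm above it when home (the point moves with the stud). The head itself is sprung on the stud: it gives up to 2.5 mm under the finger (6 N per mm) and springs back
- stud3 (a joint): how far the third stud is pressed down, m: 0 = fully proud, 0.0045 = fully home; it starts somewhere from 0 to 0.001, slides with about 3 N of friction and stays where it is left
- stud3_top (a point): centre of the top of the third stud, on the rim 52 mm from the clock's centre, 130 degrees anticlockwise (from above) from the clock's +x: a steel push stud 12 mm across with a tapered head; its top stands 10 mm above the rim when fully proud and 5.5 mm above it when home (the point moves with the stud). The head itself is sprung on the stud: it gives up to 2.5 mm under the finger (6 N per mm) and springs back
- stud4 (a joint): how far the fourth stud is pressed down, m: 0 = fully proud, 0.0045 = fully home; it starts somewhere from 0 to 0.001, slides with about 3 N of friction and stays where it is left
- stud4_top (a point): centre of the top of the fourth stud, on the rim 52 mm from the clock's centre, 180 degrees anticlockwise (from above) from the clock's +x: a steel push stud 12 mm across with a tapered head; its top stands 10 mm above the rim when fully proud and 5.5 mm above it when home (the point moves with the stud). The head itself is sprung on the stud: it gives up to 2.5 mm under the finger (6 N per mm) and springs back
- stud5 (a joint): how far the fifth and last stud is pressed down, m: 0 = fully proud, 0.0045 = fully home; it starts somewhere from 0 to 0.001, slides with about 3 N of friction and stays where it is left
- stud5_top (a point): centre of the top of the fifth and last stud, on the rim 52 mm from the clock's centre, 230 degrees anticlockwise (from above) from the clock's +x: a steel push stud 12 mm across with a tapered head; its top stands 10 mm above the rim when fully proud and 5.5 mm above it when home (the point moves with the stud). The head itself is sprung on the stud: it gives up to 2.5 mm under the finger (6 N per mm) and springs back
- loupe: black eye loupe standing on the bench, 32 mm across, 28 mm high, origin at the centre of its underside; bystander
- loupe_case: small black oval case, 44 x 54 x 20 mm, origin at the centre of its underside; bystander
- pin_vice: grey pin vice (slim hand tool), 80 mm long along its y, 11 mm thick, lying on the bench, origin at its underside; bystander

How it is judged:
On the way, in this order (a step that is already met when the one before it is completed fails the run):
1. the first (beside the crown) stud is pressed home while the studs after it still stand proud (value of joint stud1 above 0.0035 m and value of joint each of stud2, stud3, stud4, stud5 below 0.0025 m), for 0.1 s.
2. the second stud is pressed home while the studs after it still stand proud (value of joint stud2 above 0.0035 m and value of joint each of stud3, stud4, stud5 below 0.0025 m), for 0.1 s.
3. the third stud is pressed home while the studs after it still stand proud (value of joint stud3 above 0.0035 m and value of joint each of stud4, stud5 below 0.0025 m), for 0.1 s.
4. the fourth stud is pressed home while the studs after it still stand proud (value of joint stud4 above 0.0035 m and value of joint stud5 below 0.0025 m), for 0.1 s.
5. the fifth and last stud is pressed home (value of joint stud5 above 0.0035 m), for 0.1 s.
At the end, for the whole second after the job is handed in: all five studs are pressed down at least 3.5 of their 4.5 mm, the clock lies flat, at rest and within 15 mm of where it started, and the loupe, its case and the pin vice are within 20 mm of where they stood (value of joint each of stud1, stud2, stud3, stud4, stud5 above 0.0035 m and distance of clock from where it was at the start of the episode below 0.015 m and angle between clock's own z axis and vertical below 0.05 rad and linear speed of clock below 0.01 m/s and distance of each of loupe, loupe_case, pin_vice from where it was at the start of the episode below 0.02 m); the robot touches nothing.
It fails at once if the robot touches the glass with more than 1 N (contact force between any of the arm, the fingers and glass above 1 N).
It fails at once if the clock is pressed with more than 40 N (contact force between the fingers and clock above 40 N).
It fails at once if the clock is lifted more than 8 mm, tipped, or shifted more than 20 mm (height (world z) of clock above 0.01 m or angle between clock's own z axis and vertical above 0.12 rad or distance of clock from where it was at the start of the episode above 0.02 m).
It fails at once if between the first and the last stud the hand leaves the clock (fingertips more than about 65 mm above the rim, or more than 110 mm sideways from its centre) (value of joint stud1 above 0.0035 m and value of joint stud5 below 0.0035 m and (z of the grasp point in the frame of clock above 0.115 m or horizontal distance between the grasp point and clock above 0.11 m)).
It fails at once if the loupe, its case or the pin vice is moved more than 30 mm (distance of any of loupe, loupe_case, pin_vice from where it was at the start of the episode above 0.03 m).
It also fails if it takes over 48 s, if anything falls off the work surface, if the arm or the gripper's body presses on something with over 40 N, if the wrist force passes 120 N, or if a joint passes its speed limit or range.

### The arm

A 6-joint arm with a two-finger parallel gripper is mounted at the origin on a cart in front of the work surface, level with it; the furniture and walls round the work are solid. World frame = base frame: x ahead of the robot, y to its left, z up, the work surface at z = 0. Lengths are in m, angles in rad, forces in N, time in s.
With the tool pointing down it reaches from about 0.35 to 0.85 m from the base axis. Payload 8.1 kg.
Tool frame: the origin (TCP) lies at the centre of the arm's flange, where the gripper is bolted on; the fingertips stand 186 mm ahead of it and the grasp point (between the pads) lies 167 mm ahead of it; z points along the fingers, y is the line along which they close (so a half turn about z gives the same grasp; the last joint's range is limited). The gripper opens to 93 mm and grips with 3 to 60 N. Pads are 15 mm wide; open, the fingers measure 128 mm over their backs; the gripper's body (75 mm by 188 mm) begins 65 mm behind the grasp point.
Start: joints at [-0.085, 0.13, 1.488, -0, 1.523, -0.085], TCP at [0.6, 0, 0.405] pointing down, gripper open.
Joint ranges: [-2.96, 2.96], [-0.89, 2.26], [0.02, 2.5], [-1.34, 4.48], [0, 2.73], [-2.66, 2.66]. Speed limits (rad/s): [2.39, 2.39, 2.79, 3.14, 3.14, 3.14].

### API

Orientations are given as a rotation vector (axis times angle).
In Python, from plant import robot gives the robot as it stands.
- The arm moves only by the tool apply_moves, never from a script. Its argument "series" is a list of rows, each a list of 2 entries, a list of its own where there are three numbers: the shift along the tool's x, y, z in mm, then the turn, a rotation vector about the tool's x, y, z in rad. A call has 1 to 12 rows; each row shifts and turns the commanded pose from where the row before left it, along the tool's axes as they then stand; what a row does not reach is not made up. A row lasts 1/12 s, in which the tool goes at most 41.7 mm and 7.16 degrees, less where a joint would pass 70% of its speed; a pose out of reach is approached as far as the arm can. A call is refused whole if a number of a shift passes 41.7 or a number of a turn 0.125, either way. A call with a gripper value outside its range is refused whole. "claw" is the opening, from 0 (shut) to 1 (fully open), set as the call begins (left out, the last holds). The fingers move at their own pace and stop on an object; "newtons" is the grip in N (left out, the last holds). Time passes only in rows, so rows that do not move let the fingers close. It gives the time, the measured TCP pose, the force, the opening and the grip force at its end, in the units of the state.
- robot.read_state(): the state, without advancing time (a new reading comes with each control period).
- robot.read_camera(name): name is "scene" or "side" or "wrist"; returns (picture, depth): 384x512x3 uint8, blue, green, red; 384x512 float32, m along the optical axis (not along the pixel's ray), 0 where there is no reading.
- robot.calibration(name): a dict with "fx", "fy", "cx", "cy" (pixels), "extrinsics" (4x4, takes a point from world to camera coordinates). Camera axes: x right, y down, z forward; pixel columns grow to the right and rows downward; lengths in m; the calibration is good to about 2 mm. A picture is of the moment at which its call begins: read the wrist's pose just before it. calibration takes no time and is no camera call; for the wrist camera it gives the pose at the moment of the call.
- robot.close_job(): hands the job in; it is judged then, once.
The state is a dict: "t": time; "q": joint angles; "dq": joint speeds; "joint_torque": joint torques, N m; "tool_pos": TCP position; "orientation": TCP orientation; "force": force on the tool from outside, world axes, zero at the start; "wrist_torque": the same for the moment, N m; "opening": finger opening in m; "gripper_force": force on a finger pad.
Only numpy, scipy, OpenCV 4.12 (cv2) and the standard library are available. Lean on these libraries where they do the work, as an engineer would, in place of code of your own. Each camera call takes 0.05 s, during which the arm holds its last target. There are 200 camera calls.

## Working session

There is one attempt and no reset: what is moved stays moved. The work goes in short steps, Python scripts to look and compute and a tool call to move; the robot and the scene stay as the last step left them, time stands still between calls to the robot, and variables do not carry over. Pictures are saved under pics/ and viewed, at most 10 in all, crops included, and the job is handed in when it is done.

Besides the shell and the picture viewer there is one more tool, called by a JSON object that holds its "op" and its "data". apply_moves: Moves the arm, as the interface text tells. Its arguments: {"type":"object","properties":{"series":{"type":"array"},"claw":{"type":"number"},"newtons":{"type":"number"}},"required":["series"]}

```bash
mkdir -p pics; ls; cat > h.py <<'E'
import numpy as np, cv2
from plant import robot
def cloud(name):
    im,d=robot.read_camera(name); c=robot.calibration(name)
    v,u=np.mgrid[:384,:512]
    P=np.stack([(u-c['cx'])/c['fx']*d,(v-c['cy'])/c['fy']*d,d],-1)
    E=np.array(c['extrinsics']); W=(P-E[:3,3])@E[:3,:3]
    W[d==0]=np.nan
    return im,W,c
E
python3 - <<'E'
from h import *
s=robot.read_state(); print(s)
ims=[]
for n in ['scene','side','wrist']:
    im,W,c=cloud(n); np.savez('a_'+n,im=im,W=W); ims.append(im)
    print(n,c['fx'],np.round(np.array(c['extrinsics']),3).tolist())
cv2.imwrite('pics/a.png',cv2.resize(np.vstack([np.hstack(ims[:2]),np.hstack([ims[2],ims[2]*0])]),(800,600)))
cv2.imwrite('pics/w.png',cv2.resize(ims[2],(800,600)))
E
```

```text
pics
{'t': 0.0, 'q': array([-8.53973727e-02,  1.31159861e-01,  1.48927155e+00, -2.59942011e-05,
        1.52298048e+00, -8.53972894e-02]), 'dq': array([ 0.00010554, -0.00037949, -0.00058471,  0.00161048, -0.00235981,
        0.00102139]), 'joint_torque': array([-1.61290725e-03, -5.59853125e+01, -4.91755986e+01,  7.67333270e-02,
        3.59135563e-02, -2.97389461e-04]), 'tool_pos': array([5.99775403e-01, 3.81587758e-05, 4.03692153e-01]), 'orientation': array([-2.22046770e+00, -2.22047033e+00,  1.87132714e-03]), 'force': array([-0.29216775,  0.83450947, -0.19248589]), 'wrist_torque': array([-0.02641768,  0.00165114,  0.00091639]), 'gripper_force': 0.0, 'opening': 0.09292078259161692}
scene 374.1341778960208 [[0.619, -0.786, -0.013, -0.477], [-0.516, -0.394, -0.761, 0.26], [0.593, 0.477, -0.649, 0.668], [0.0, 0.0, 0.0, 1.0]]
side 451.11327269303473 [[0.35, 0.937, -0.013, 0.013], [0.672, -0.261, -0.693, -0.375], [-0.653, 0.233, -0.721, 1.388], [0.0, 0.0, 0.0, 1.0]]
wrist 301.39880910455435 [[1.0, 0.001, -0.002, -0.6], [0.002, -0.958, 0.287, -0.034], [-0.001, -0.287, -0.958, 0.392], [0.0, 0.0, 0.0, 1.0]]
```

View pics/a.png

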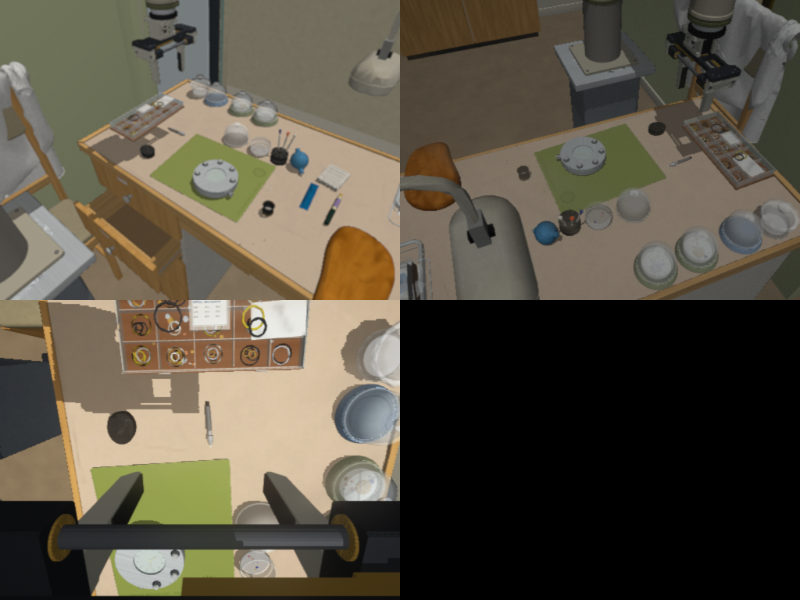

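View pics/w.png

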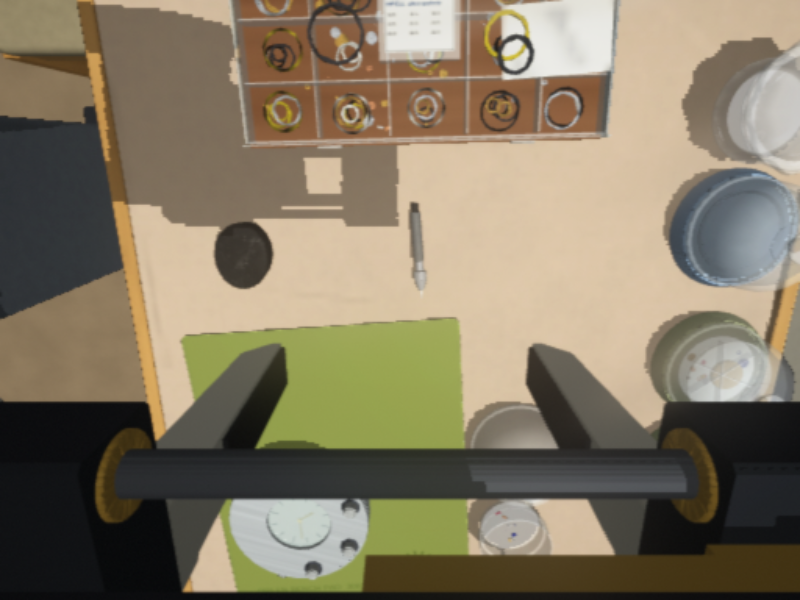

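The mosaic shows the clock on the green pad (scene ≈(215,178), side ≈(582,155), wrist ≈(300,520) in the big picture). The crown shows in the scene view at ≈(230,196), and studs are visible as dark dots. Next I measure it from the depth clouds.

```bash
cat > fit.py <<'E'
from h import *
from scipy.optimize import least_squares
def fitclock(W,zoff=0,guess=None):
    z=W[...,2]
    m=(z>.025)&(z<.048)
    return m
for n in ['scene','side','wrist']:
    f=np.load('a_'+n+'.npz'); W=f['W']; im=f['im']
    hsv=cv2.cvtColor(im,cv2.COLOR_BGR2HSV)
    g=((hsv[...,0]>30)&(hsv[...,0]<50)&(hsv[...,1]>110)).astype(np.uint8)
    print(n,'pad z',np.nanmedian(W[g>0][:,2]))
    k,l,st,_=cv2.connectedComponentsWithStats(g); b=st[1:,4].argmax()+1
    hull=np.zeros_like(g); cs,_=cv2.findContours((l==b).astype(np.uint8),0,2); cv2.fillConvexPoly(hull,cv2.convexHull(cs[0]),1)
    z=W[...,2]; m=(hull>0)&(z>.029)&(z<.036)
    P=W[m]; 
    if len(P)<50: print('few',len(P)); continue
    print('n',len(P),'zmed',np.median(P[:,2]),P.min(0),P.max(0))
    c=np.median(P[:,:2],0)
    # rim outer circle: maximise points within R=64 by robust hull fit
    h=cv2.convexHull(P[:,:2].astype(np.float32))[:,0]
    r=least_squares(lambda p:np.hypot(*(h-p[:2]).T)-p[2],[*c,.064],loss='soft_l1',f_scale=.001)
    print('circle',r.x)
    c=r.x[:2]
    d=np.hypot(W[...,0]-c[0],W[...,1]-c[1])
    s=((d<.066)&(z>.0365)&(z<.06)).astype(np.uint8)
    k,l,st,ce=cv2.connectedComponentsWithStats(s)
    for i in range(1,k):
        if st[i,4]<4: continue
        q=W[l==i]; q=q[q[:,2]>np.percentile(q[:,2],50)]; mm=q.mean(0); dd=mm[:2]-c
        print(' stud',st[i,4],ce[i].round(),mm.round(4),'zmax',q[:,2].max().round(4),'r',np.hypot(*dd).round(4),'ang',np.degrees(np.arctan2(dd[1],dd[0])).round(1))
    q=W[(d>.067)&(d<.078)&(z>.012)&(z<.03)&(hull>0)]
    if len(q): mm=np.median(q,0); print(' crown?',len(q),mm,np.degrees(np.arctan2(mm[1]-c[1],mm[0]-c[0])))
    ys,xs=np.where(m); a,bb=ys.min()-12,ys.max()+25
    a=max(a,0); e=max(xs.min()-20,0); cr=im[a:bb,e:xs.max()+20]; print('crop',a,e)
    cv2.imwrite(f'pics/c_{n}.png',cv2.resize(cr,(400,300)))
ims=[cv2.imread(f'pics/c_{n}.png') for n in('scene','side')]
cv2.imwrite('pics/c.png',np.hstack(ims))
E
python3 fit.py
```

```text
scene pad z 0.0018232660332720126
n 1532 zmed 0.0317551003894496 [ 0.43606398 -0.31354984  0.02901309] [ 0.56417198 -0.18587084  0.03596598]
circle [ 0.50013138 -0.25015988  0.06366674]
 stud 19 [282. 206.] [ 0.5477 -0.2313  0.0414] zmax 0.0425 r 0.0511 ang 21.6
 stud 20 [263. 208.] [ 0.5146 -0.2003  0.0412] zmax 0.0421 r 0.0519 ang 73.8
 stud 19 [297. 215.] [ 0.5452 -0.2741  0.0407] zmax 0.0424 r 0.051 ang -28.0
 stud 23 [252. 220.] [ 0.4713 -0.2064  0.0404] zmax 0.0418 r 0.0524 ang 123.4
 stud 20 [298. 229.] [ 0.5101 -0.2999  0.0405] zmax 0.0418 r 0.0507 ang -78.6
 crown? 37 [ 0.47616933 -0.3186578   0.02097049] -109.28093870705402
crop 192 228
side pad z 0.003299255355132521
few 0
wrist pad z 0.002738610119150605
few 0[ WARN:0@0.577] global loadsave.cpp:275 findDecoder imread_('pics/c_side.png'): can't open/read file: check file path/integrity
Traceback (most recent call last):
  File "fit.py", line 37, in <module>
    cv2.imwrite('pics/c.png',np.hstack(ims))
                             ~~~~~~~~~^^^^^
ValueError: all the input arrays must have same number of dimensions, but the array at index 0 has 3 dimension(s) and the array at index 1 has 1 dimension(s)
```

```bash
cat > fit2.py <<'E'
from h import *
from scipy.optimize import least_squares
import sys
pre=sys.argv[1] if len(sys.argv)>1 else 'a_'; names=sys.argv[2:] or ['scene','side','wrist']
for n in names:
    f=np.load(pre+n+'.npz'); W=f['W']; im=f['im']
    z=W[...,2]; c=np.array([.5,-.25])
    d0=np.hypot(W[...,0]-c[0],W[...,1]-c[1]); near=d0<.09
    zr=np.nanmedian(z[(d0>.035)&(d0<.06)]); print(n,'near',near.sum(),'rim z',zr)
    m=near&(abs(z-zr)<.0035); P=W[m]
    h=cv2.convexHull(P[:,:2].astype(np.float32))[:,0]
    r=least_squares(lambda p:np.hypot(*(h-p[:2]).T)-p[2],[*c,.064],loss='soft_l1',f_scale=.001)
    print(' circle',r.x.round(4)); c=r.x[:2]
    d=np.hypot(W[...,0]-c[0],W[...,1]-c[1])
    s=((d<.066)&(z>zr+.005)&(z<zr+.02)).astype(np.uint8)
    k,l,st,ce=cv2.connectedComponentsWithStats(s)
    for i in range(1,k):
        if st[i,4]<4: continue
        q=W[l==i]; q=q[q[:,2]>np.percentile(q[:,2],50)]; mm=q.mean(0); dd=mm[:2]-c
        print(' stud',st[i,4],ce[i].round(),mm.round(4),'zmax',q[:,2].max().round(4),'r',np.hypot(*dd).round(4),'ang',np.degrees(np.arctan2(dd[1],dd[0])).round(1))
    q=W[(d>.068)&(d<.08)&(z>.011)&(z<.03)]
    if len(q): mm=np.median(q,0); print(' crown?',len(q),mm.round(4),np.degrees(np.arctan2(mm[1]-c[1],mm[0]-c[0])).round(1))
    # obstacles in the body's sweep
    o=W[(abs(W[...,0]-.505)<.16)&(abs(W[...,1]+.25)<.13)&(z>.05)&(z<.3)]
    print(' obstacles',len(o), (o.min(0).round(3),o.max(0).round(3)) if len(o) else '')
    if n!='wrist' and pre=='a_':
        ys,xs=np.where(m); cr=im[ys.min()-15:ys.max()+20,xs.min()-25:xs.max()+25]; cv2.imwrite(f'pics/c_{n}.png',cv2.resize(cr,(400,300),interpolation=2))
if pre=='a_': cv2.imwrite('pics/c.png',np.hstack([cv2.imread(f'pics/c_{n}.png') for n in('scene','side')]))
E
python3 fit2.py
```

```text
scene near 6108 rim z -0.31963354485807616
 circle [  -0.406  -130.7214  130.5157]
 obstacles 0 
side near 3856 rim z 0.03349539303001027
 circle [ 0.4994 -0.2511  0.0636]
 stud 18 [249. 179.] [ 0.4718 -0.2079  0.0427] zmax 0.0441 r 0.0513 ang 122.6
 stud 18 [258. 191.] [ 0.5161 -0.2032  0.0428] zmax 0.0442 r 0.0507 ang 70.9
 stud 22 [213. 202.] [ 0.511  -0.3016  0.0423] zmax 0.0438 r 0.0518 ang -77.1
 stud 21 [250. 205.] [ 0.5497 -0.2324  0.043 ] zmax 0.0441 r 0.0536 ang 20.5
 stud 23 [230. 211.] [ 0.5457 -0.2756  0.0424] zmax 0.0435 r 0.0524 ang -27.8
 crown? 21 [ 0.4806 -0.3202  0.0233] -105.3
 obstacles 0 
wrist near 5378 rim z 0.03298834041746927
 circle [ 0.5009 -0.2495  0.0629]
 stud 58 [223. 327.] [ 0.5492 -0.2288  0.042 ] zmax 0.0431 r 0.0526 ang 23.1
 stud 50 [222. 352.] [ 0.5466 -0.2719  0.0417] zmax 0.0427 r 0.051 ang -26.1
 stud 49 [199. 367.] [ 0.5116 -0.298   0.0419] zmax 0.0433 r 0.0497 ang -77.5
 crown? 5 [ 0.4788 -0.3187  0.0244] -107.7
 obstacles 0
```

View pics/c.png

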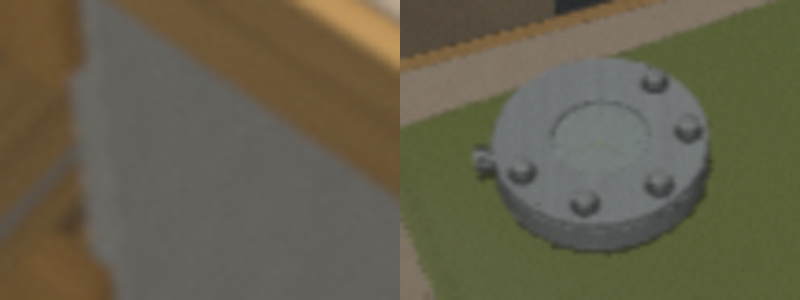

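The side crop (right half) shows the crown at ≈(485,160) with stud1 beside it at (522,172) and the others running anticlockwise. The left crop missed the clock. Three views agree on centre (0.500, −0.250), rim at 32 mm and yaw ≈ −107°. Nothing stands in the hand's sweep, so I'll shut the gripper and go above stud1 at (0.5115, −0.301).

{"op": "apply_moves", "data": {"series": [[[-25,-7.4,0],[0,0,0]],[[-25,-7.4,0],[0,0,0]],[[-25,-7.4,0],[0,0,0]],[[-25,-7.4,0],[0,0,0]],[[-25,-7.4,0],[0,0,0]],[[-25,-7.4,0],[0,0,0]],[[-25,-7.4,0],[0,0,0]],[[-25,-7.4,0],[0,0,0]],[[-25,-7.4,0],[0,0,0]],[[-25,-7.4,0],[0,0,0]],[[-25,-7.4,0],[0,0,0]],[[-25,-7.4,0],[0,0,0]]], "claw": 0, "newtons": 10}}

```text
t: 1.15
tool_pos: [0.5106, -0.3011, 0.4044]
orientation: [-2.221, -2.221, 0.0]
force: [-0.0, -1.5, 0.4]
opening: 0.0176
gripper_force: 0.0
```

{"op": "apply_moves", "data": {"series": [[[0,0,20],[0,0,0]],[[0,0,20],[0,0,0]],[[0,0,20],[0,0,0]],[[0,0,20],[0,0,0]],[[0,0,20],[0,0,0]],[[0,0,20],[0,0,0]],[[0,0,15],[0,0,0]],[[0,0,10],[0,0,0]],[[0,0,0],[0,0,0]],[[0,0,0],[0,0,0]],[[0,0,0],[0,0,0]],[[0,0,0],[0,0,0]]]}}

```text
t: 2.15
tool_pos: [0.5117, -0.3004, 0.2613]
orientation: [2.22, 2.22, 0.001]
force: [0.6, 0.8, -0.1]
opening: 0.0005
gripper_force: 0.0
```

```bash
python3 - <<'E'
from h import *
s=robot.read_state(); print(s['tool_pos'].round(4),s['orientation'].round(4),s['force'].round(2))
out=[]
for n in ['scene','side']:
    im,W,c=cloud(n); E=np.array(c['extrinsics'])
    p=E[:3,:3]@np.array([.505,-.255,.06])+E[:3,3]; u=int(c['fx']*p[0]/p[2]+c['cx']); v=int(c['fy']*p[1]/p[2]+c['cy'])
    out.append(cv2.resize(im[v-60:v+60,u-50:u+50],(400,480),interpolation=2))
    q=W[(abs(W[...,0]-.5117)<.04)&(abs(W[...,1]+.3004)<.03)&(W[...,2]>.055)&(W[...,2]<.14)]
    lo=q[q[:,2]<.1]; print(n,'low z',np.percentile(q[:,2],[0,1,3]).round(4),'x',np.percentile(lo[:,0],[1,99]).round(4),'y',np.percentile(lo[:,1],[1,99]).round(4))
cv2.imwrite('pics/d.png',np.hstack(out))
E
```

```text
[ 0.5117 -0.3004  0.2613] [2.2198e+00 2.2198e+00 7.0000e-04] [ 0.59  0.76 -0.15]
scene low z [0.0744 0.0768 0.0806] x [0.4957 0.5257] y [-0.3113 -0.2967]
side low z [0.082  0.0821 0.0822] x [0.5208 0.5269] y [-0.311  -0.2958]
```

View pics/d.png

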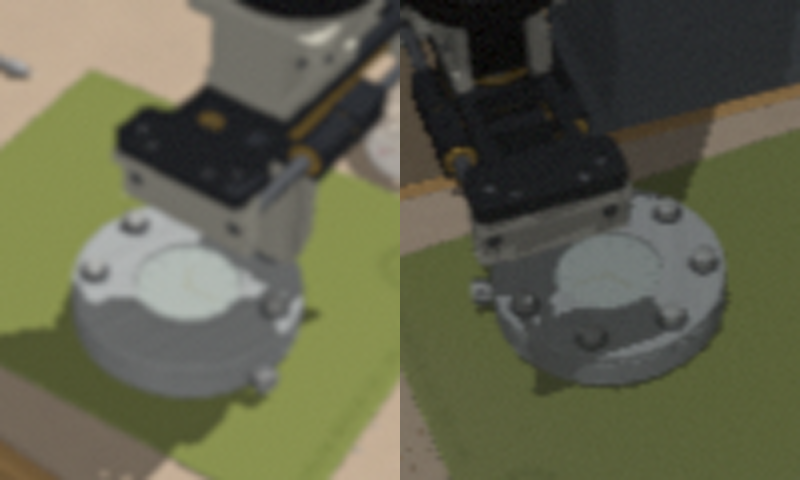

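The pictures show the shut fingers hanging over stud1 (left (275,305), beside the crown at (262,378)), with the tips hidden behind the body in the side view. The tip height from scene depth (≈0.075) matches the TCP, so I'll descend and feel for the stud.

{"op": "apply_moves", "data": {"series": [[[0,0,10],[0,0,0]],[[0,0,10],[0,0,0]],[[0,0,8],[0,0,0]],[[0,0,3],[0,0,0]],[[0,0,1],[0,0,0]],[[0,0,1],[0,0,0]],[[0,0,1],[0,0,0]],[[0,0,0],[0,0,0]],[[0,0,0],[0,0,0]],[[0,0,0],[0,0,0]]]}}

```text
t: 3.08
tool_pos: [0.5113, -0.3001, 0.2261]
orientation: [2.221, 2.221, 0.0]
force: [-1.6, 0.6, 1.5]
opening: 0.0007
gripper_force: 0.6
```

{"op": "apply_moves", "data": {"series": [[[0,0,0.7],[0,0,0]],[[0,0,0.7],[0,0,0]],[[0,0,0.6],[0,0,0]],[[0,0,0],[0,0,0]],[[0,0,0],[0,0,0]]]}}

```text
t: 3.5
tool_pos: [0.5113, -0.3001, 0.2239]
orientation: [2.221, 2.221, 0.0]
force: [0.6, 0.9, 1.7]
opening: 0.0003
gripper_force: 1.3
```

```bash
python3 -c "
from h import *
for i in range(4):
    s=robot.read_state(); print(s['tool_pos'].round(4),s['force'].round(2)); robot.read_camera('side')"
```

```text
[ 0.5113 -0.3001  0.2239] [0.57 0.87 1.71]
[ 0.5113 -0.3001  0.2239] [0.34 0.65 2.51]
[ 0.5113 -0.3001  0.2239] [0.63 0.05 2.75]
[ 0.5113 -0.3001  0.2239] [-0.2  -0.19  2.49]
```

{"op": "apply_moves", "data": {"series": [[[0,0,0.5],[0,0,0]],[[0,0,0.5],[0,0,0]],[[0,0,0.5],[0,0,0]],[[0,0,0.3],[0,0,0]],[[0,0,0],[0,0,0]],[[0,0,0],[0,0,0]],[[0,0,0],[0,0,0]]]}}

```text
t: 4.28
tool_pos: [0.5114, -0.3001, 0.2225]
orientation: [2.221, 2.221, 0.0]
force: [-1.7, 0.7, 7.2]
opening: 0.0006
gripper_force: 3.4
```

Stud1 is home: 7 N is more than the 3 N of friction, with tip at 36.5 mm. Now I lift 15 mm and trace to stud2.

{"op": "apply_moves", "data": {"series": [[[0,0,-5],[0,0,0]],[[0,0,-10],[0,0,0]],[[6,8,0],[0,0,0]],[[7,9.5,0],[0,0,0]],[[7,9.5,0],[0,0,0]],[[6,8,0],[0,0,0]],[[0,0,0],[0,0,0]],[[0,0,6],[0,0,0]],[[0,0,2],[0,0,0]],[[0,0,0],[0,0,0]],[[0,0,0],[0,0,0]],[[0,0,0],[0,0,0]]]}}

```text
t: 5.28
tool_pos: [0.5459, -0.2743, 0.2288]
orientation: [-2.222, -2.221, 0.0]
force: [0.5, 0.3, 0.4]
opening: 0.0005
gripper_force: 0.0
```

{"op": "apply_moves", "data": {"series": [[[0,0,1],[0,0,0]],[[0,0,1],[0,0,0]],[[0,0,1],[0,0,0]],[[0,0,0.8],[0,0,0]],[[0,0,0.7],[0,0,0]],[[0,0,0.6],[0,0,0]],[[0,0,0.5],[0,0,0]],[[0,0,0.4],[0,0,0]],[[0,0,0],[0,0,0]],[[0,0,0],[0,0,0]],[[0,0,0],[0,0,0]]]}}

```text
t: 6.2
tool_pos: [0.5463, -0.2742, 0.2231]
orientation: [2.221, 2.221, -0.0]
force: [-0.5, -2.1, 3.9]
opening: 0.0005
gripper_force: 1.9
```

{"op": "apply_moves", "data": {"series": [[[0,0,0.5],[0,0,0]],[[0,0,0.5],[0,0,0]],[[0,0,0],[0,0,0]],[[0,0,0],[0,0,0]],[[0,0,0],[0,0,0]]]}}

```text
t: 6.62
tool_pos: [0.5463, -0.2742, 0.2225]
orientation: [2.221, 2.221, -0.0]
force: [-2.0, -0.6, 6.7]
opening: 0.0002
gripper_force: 3.5
```

Stud2 is home (6.7 N, same height). On to stud3.

{"op": "apply_moves", "data": {"series": [[[0,0,-5],[0,0,0]],[[0,0,-10],[0,0,0]],[[10,0.5,0],[0,0,0]],[[12,0.5,0],[0,0,0]],[[12,0.5,0],[0,0,0]],[[9.5,0.5,0],[0,0,0]],[[0,0,0],[0,0,0]],[[0,0,6],[0,0,0]],[[0,0,2],[0,0,0]],[[0,0,0],[0,0,0]],[[0,0,0],[0,0,0]],[[0,0,0],[0,0,0]]]}}

```text
t: 7.62
tool_pos: [0.5481, -0.2309, 0.2287]
orientation: [-2.222, -2.221, 0.0]
force: [0.0, -0.0, 0.1]
opening: 0.0003
gripper_force: 0.0
```

{"op": "apply_moves", "data": {"series": [[[0,0,1],[0,0,0]],[[0,0,1],[0,0,0]],[[0,0,1],[0,0,0]],[[0,0,0.8],[0,0,0]],[[0,0,0.7],[0,0,0]],[[0,0,0.6],[0,0,0]],[[0,0,0.5],[0,0,0]],[[0,0,0.5],[0,0,0]],[[0,0,0.5],[0,0,0]],[[0,0,0],[0,0,0]],[[0,0,0],[0,0,0]],[[0,0,0],[0,0,0]]]}}

```text
t: 8.62
tool_pos: [0.5483, -0.2307, 0.2228]
orientation: [2.221, 2.221, -0.0]
force: [-2.1, -2.0, 5.6]
opening: 0.0007
gripper_force: 2.7
```

{"op": "apply_moves", "data": {"series": [[[0,0,0.6],[0,0,0]],[[0,0,0],[0,0,0]],[[0,0,0],[0,0,0]],[[0,0,0],[0,0,0]]]}}

```text
t: 8.95
tool_pos: [0.5484, -0.2307, 0.2224]
orientation: [2.221, 2.221, -0.0]
force: [-2.4, -0.6, 8.0]
opening: 0.0001
gripper_force: 3.6
```

{"op": "apply_moves", "data": {"series": [[[0,0,-5],[0,0,0]],[[0,0,-10],[0,0,0]],[[7,-8,0],[0,0,0]],[[8,-8.7,0],[0,0,0]],[[8,-8,0],[0,0,0]],[[7,-8,0],[0,0,0]],[[0,0,0],[0,0,0]],[[0,0,6],[0,0,0]],[[0,0,2],[0,0,0]],[[0,0,0],[0,0,0]],[[0,0,0],[0,0,0]],[[0,0,0],[0,0,0]]]}}

```text
t: 9.95
tool_pos: [0.5157, -0.2008, 0.2286]
orientation: [-2.222, -2.221, 0.0]
force: [1.0, 0.0, 0.4]
opening: 0.0005
gripper_force: 0.0
```

{"op": "apply_moves", "data": {"series": [[[0,0,1],[0,0,0]],[[0,0,1],[0,0,0]],[[0,0,1],[0,0,0]],[[0,0,0.8],[0,0,0]],[[0,0,0.7],[0,0,0]],[[0,0,0.6],[0,0,0]],[[0,0,0.5],[0,0,0]],[[0,0,0.5],[0,0,0]],[[0,0,0.5],[0,0,0]],[[0,0,0],[0,0,0]],[[0,0,0],[0,0,0]],[[0,0,0],[0,0,0]]]}}

```text
t: 10.95
tool_pos: [0.5157, -0.2006, 0.2227]
orientation: [2.221, 2.221, 0.0]
force: [-1.0, -1.0, 5.9]
opening: 0.0007
gripper_force: 3.0
```

{"op": "apply_moves", "data": {"series": [[[0,0,0.5],[0,0,0]],[[0,0,0],[0,0,0]],[[0,0,0],[0,0,0]],[[0,0,0],[0,0,0]]]}}

```text
t: 11.28
tool_pos: [0.5158, -0.2006, 0.2224]
orientation: [2.221, 2.221, 0.0]
force: [-0.9, -0.8, 7.8]
opening: 0.0004
gripper_force: 3.8
```

{"op": "apply_moves", "data": {"series": [[[0,0,-5],[0,0,0]],[[0,0,-10],[0,0,0]],[[-1.5,-11,0],[0,0,0]],[[-1.5,-11,0],[0,0,0]],[[-1.5,-11,0],[0,0,0]],[[-1.5,-11,0],[0,0,0]],[[0,0,0],[0,0,0]],[[0,0,6],[0,0,0]],[[0,0,2],[0,0,0]],[[0,0,0],[0,0,0]],[[0,0,0],[0,0,0]],[[0,0,0],[0,0,0]]]}}

```text
t: 12.28
tool_pos: [0.4718, -0.2064, 0.2285]
orientation: [-2.221, -2.222, 0.0]
force: [-0.4, 0.5, -0.5]
opening: 0.0004
gripper_force: 0.0
```

{"op": "apply_moves", "data": {"series": [[[0,0,1],[0,0,0]],[[0,0,1],[0,0,0]],[[0,0,1],[0,0,0]],[[0,0,0.8],[0,0,0]],[[0,0,0.7],[0,0,0]],[[0,0,0.6],[0,0,0]],[[0,0,0.5],[0,0,0]],[[0,0,0.5],[0,0,0]],[[0,0,0.7],[0,0,0]],[[0,0,0],[0,0,0]],[[0,0,0],[0,0,0]],[[0,0,0],[0,0,0]]]}}

```text
t: 13.28
tool_pos: [0.4718, -0.2066, 0.2224]
orientation: [2.221, 2.221, 0.0]
force: [-0.4, 3.0, 7.5]
opening: 0.0002
gripper_force: 3.5
```

Stud5 is home too. I'll retreat straight up and off to the side, then check every stud's height.

{"op": "apply_moves", "data": {"series": [[[0,0,-5],[0,0,0]],[[0,0,-15],[0,0,0]],[[0,0,-25],[0,0,0]],[[0,0,-25],[0,0,0]],[[0,0,-25],[0,0,0]],[[0,0,-25],[0,0,0]],[[25,7,-10],[0,0,0]],[[25,7,0],[0,0,0]],[[25,7,0],[0,0,0]],[[25,7,0],[0,0,0]],[[25,7,0],[0,0,0]],[[25,7,0],[0,0,0]]]}}

```text
t: 14.28
tool_pos: [0.5133, -0.0553, 0.3515]
orientation: [-2.221, -2.221, 0.001]
force: [0.2, 0.3, -1.1]
opening: 0.0008
gripper_force: 0.0
```

```bash
python3 - <<'E'
from h import *
print(robot.read_state()['tool_pos'].round(3))
for n in ['scene','side']:
    im,W,c=cloud(n); z=W[...,2]; r=np.hypot(W[...,0]-.5,W[...,1]+.25)
    zr=np.median(z[(r>.034)&(r<.044)&(abs(z-.033)<.006)])
    P=W[(r<.075)&(abs(z-zr)<.002)]; h=cv2.minEnclosingCircle(P[:,:2].astype(np.float32)); print(n,'rim',zr.round(4),h)
    o=np.load('a_'+n+'.npz')['W']; ro=np.median(o[...,2][(np.hypot(o[...,0]-.5,o[...,1]+.25)>.034)&(np.hypot(o[...,0]-.5,o[...,1]+.25)<.044)&(abs(o[...,2]-.033)<.006)])
    for a in (-77.3,-27.3,22.7,72.7,122.7):
        p=np.array([.5,-.25])+.052*np.array([np.cos(np.radians(a)),np.sin(np.radians(a))])
        f=lambda V,b:(np.sort(V[...,2][(np.hypot(V[...,0]-p[0],V[...,1]-p[1])<.006)&(V[...,2]>.02)&(V[...,2]<.06)])[-8:].mean()-b).round(4)
        print('  stud above rim before/after',f(o,ro),f(W,zr))
    cv2.imwrite(f'pics/e_{n}.png',im)
E
```

```text
[ 0.513 -0.055  0.351]
scene rim 0.0319 ((0.50033038854599, -0.24949853122234344), 0.06484454870223999)
  stud above rim before/after 0.0088 0.0056
  stud above rim before/after 0.009 0.0053
  stud above rim before/after 0.0097 0.0054
  stud above rim before/after 0.0096 0.0051
  stud above rim before/after 0.009 0.0047
side rim 0.0334 ((0.4988750219345093, -0.2508857548236847), 0.06462063640356064)
  stud above rim before/after 0.0092 0.0057
  stud above rim before/after 0.0094 0.0055
  stud above rim before/after 0.0097 0.0064
  stud above rim before/after 0.0094 0.006
  stud above rim before/after 0.0094 0.0056
```

All five studs stand about 5.5 mm above the rim, which is home. The clock hasn't moved and the hand is clear, so I'm handing in.

```bash
python3 -c "
from plant import robot
print(robot.close_job())"
```

```text
the job is handed in; nothing more can be done
None
```

I pressed all five studs home in order, starting beside the crown, with about 7–8 N each; the clock stayed where it was, and I handed the job in at about 14 s of the 48 s (the verdict wasn't shown).

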